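Load the sample carrier into the analyser

TASK

The aluminium sample carrier is parked block-end first in its grey storage sleeve. Draw it out, keep it level so that the little pans do not spill, and slide it nose first into the analyser's loading port until it is fully home, its wide part flush with the mouth of the port; you will have to set it down and take it again by the upright block at its tail. Let go of it there, and leave everything else on the bench where it is.

Things in the scene. Friction and masses are not known exactly. Their poses are not given: they have to be found in the camera images.
- carrier: Loose bare aluminium carrier, 180 g, 130 mm long. Origin: centre of underside; +x to the nose, z up. Wide part x -25 to +65 mm, 40 wide, 12 thick, with 2 rows of 4 small white pans set in its top. Neck x -53 to -25, 20 wide, 12 thick. Upright grip block at the tail x -65 to -53, 24 wide, 32 tall from the underside. At the start the sleeve hides the rear half; about 65 mm of nose stick out.
- carrier_nose (a point): Middle of the lower front edge of the carrier's nose (carrier x = +65 mm, z = 0).
- carrier_block (a point): Middle of the carrier's upright grip block (carrier x = -59 mm, 17 mm above the underside).
- sleeve: Grey plastic storage sleeve, fixed: a box 60 mm wide, 74 long, 60 tall, open at one end. Origin: middle of the mouth at bench height; +x is the way out, the box lies at x -74 to 0. Floor 20 mm above the bench; inside 45 wide and 36 high under a closed roof, so the carrier can be lifted only once its block is out.
- sleeve_tongue (a point): Top middle of the outer end of the sleeve's tongue, a support 24 mm wide and 20 mm high that goes on from the sleeve's floor 34 mm out of the mouth, under the carrier; narrower than the carrier, so fingers can reach down on both sides.
- analyser: Analyser, fixed: dark cabinet with an orange-framed screen, a low aluminium loading port before it. Origin: middle of the port's mouth at bench height; +x is the way in. The port is a tunnel, x 0 to 104 mm, 58 wide and 42 tall outside; its opening is 42.4 wide and 14.2 high, floor 20 above the bench. The cabinet starts at x = 104: 250 wide, 225 tall.
- port_stop (a point): The stop at the far end of the port: middle of the lower edge, 90 mm in from the mouth, on the port's floor. When home, the carrier's nose is here and its neck and block stand outside.
- port_apron (a point): Top middle of the outer end of the port's apron, a rail 24 mm wide and 20 mm high, level with the port's floor, reaching 112 mm out of the mouth. The carrier can be set down on it, with fingers reaching down on both sides. The mouth also has flared cheeks and a lip reaching 10 mm out, 60 mm wide over all.
- panbox: Bystander: closed box of clear plastic with a white lid, 66 x 52 mm, 34 mm tall, loose. Origin: centre of the underside.
- dish: Bystander: shallow glass dish, 84 mm across, 16 mm tall, loose. Origin: centre of the underside.
- jar: Bystander: amber glass jar, 52 mm across, 75 mm tall, loose. Origin: centre of the underside.
- beaker: Bystander: glass beaker, 66 mm across, 80 mm tall, loose. Origin: centre of the underside.
- weight: Bystander: steel balance weight with a knob, 34 mm across, 58 mm tall, loose. Origin: centre of the underside.
- tweezers: Bystander: flat steel tweezers, 120 mm long, 6 mm thick, loose. Origin: centre of the underside.
- spatula: Bystander: steel laboratory spatula, 170 mm long, lying flat, loose. Origin: centre of the underside.
Mind the look-alikes: they are no part of the job. Leave any purple look-alike of the sleeve alone.

How it is judged:
By the outcome, as a careful person would: the job done as asked, in the order asked, and still so for the second after the job is handed in, with the robot touching nothing.
It also fails if it takes over 45 s, if anything falls off the work surface, if the arm or the gripper's body presses on something with over 40 N, if the wrist force passes 120 N, or if a joint passes its speed limit or range.

ROBOT

A 7-joint arm with a two-finger parallel gripper is mounted at the origin on the work surface. World frame = base frame: x ahead of the robot, y to its left, z up, the work surface at z = 0. Lengths are in mm, angles in rad, forces in N, time in s.
With the tool pointing down it reaches from about 425 to 800 mm from the base axis. Payload 8.3 kg.
Tool frame: the origin (TCP) lies on the centre line of the jaws, within the pads' length; the fingertips stand 11 mm ahead of it and the grasp point (between the pads) lies 8 mm behind it; z points along the fingers, y is the line along which they close (so a half turn about z gives the same grasp; the last joint's range is limited). The gripper opens to 85 mm and grips with 20 to 120 N. Pads are 22 mm wide; open, the fingers measure 114 mm over their backs; the gripper's body (76 mm by 85 mm) begins 54 mm behind the grasp point. The pads swing forward as they close: fully open they stand 13 mm farther back than shut.
Start: joints at [-1.238, 0.383, 0.016, 1.37, -0.006, 1.388, -0.046], TCP at [240.915, 576.683, 242.279] pointing down, gripper open.
Joint ranges: [-2.95, 2.95], [-0.25, 2.06], [-1.52, 1.56], [0.18, 2.33], [-1.44, 4.58], [0.02, 2.06], [-3.01, 3.01]. Speed limits (rad/s): [2.39, 2.39, 3.01, 3.01, 3.14, 3.14, 3.14].

INTERFACE

Orientations are given as [roll, pitch, yaw] about the fixed x, y, z axes, in that order (R = Rz(yaw) Ry(pitch) Rx(roll)).
In Python, from rig import r gives the robot as it stands.
- The arm moves only by the tool step_arm, never from a script. Its argument "deltas" is a list of rows, each a list of 5 numbers: the opening, from 0 (shut) to 1 (fully open), then the shift along the world's x, y, z as a fraction of full scale, then the turn about the world's z as a fraction of full scale. A call has 1 to 5 rows; each row shifts and turns the commanded pose from where the row before left it; what a row does not reach is not made up. Full scale, the value 1, is 0.75 m for a shift and 180 degrees for a turn. A row lasts 1/10 s, in which the tool goes at most 50 mm and 8.59 degrees, less where a joint would pass 70% of its speed; a pose out of reach is approached as far as the arm can. A call with a number of a shift or a turn outside -1 to 1 is refused whole. A call with a gripper value outside its range is refused whole. The fingers move at their own pace and stop on an object; "grip_force" is the grip in N (left out, the last holds). Time passes only in rows, so rows that do not move let the fingers close. It gives the time, the measured TCP pose, the force, the opening and the grip force at its end, in the units of the state.
- r.read_state(): the state, without advancing time (a new reading comes with each control period).
- r.get_image(name): name is "side" or "top"; returns the picture (400x640x3 uint8, red, green, blue); there is no depth.
- r.get_calibration(name): a dict with "fx", "fy", "cx", "cy" (pixels), "k1" (the pictures are not rectified: a ray, as slopes to the right and down, at radius r is drawn at 1 + k1 r^2 times it, then the intrinsics apply), "R" (3x3) and "t" (3): a world point X has camera coordinates R X + t. Camera axes: x right, y down, z forward; pixel columns grow to the right and rows downward; lengths in mm; the calibration is good to about 2 mm. A picture is of the moment at which its call begins. get_calibration takes no time and is no camera call.
- r.sign_off(): hands the job in; it is judged then, once.
The state is a dict: "time": time; "joint_positions": joint angles; "qvel": joint speeds; "joint_efforts": joint torques, N m; "eef_pos": TCP position; "tool_rot": TCP orientation; "contact_force": force on the tool from outside, world axes, zero at the start; "ft_torque": the same for the moment, N m; "width": finger opening in mm; "finger_force": force on a finger pad.
Only numpy, scipy, OpenCV 4.12 (cv2) and the standard library are available. Lean on these libraries where they do the work, as an engineer would, in place of code of your own. Each camera call takes 0.05 s, during which the arm holds its last target. There are 200 camera calls.

## Working session

There is one attempt and no reset: what is moved stays moved. The work goes in short steps, Python scripts to look and compute and a tool call to move; the robot and the scene stay as the last step left them, time stands still between calls to the robot, and variables do not carry over. Pictures are saved under pics/ and viewed, at most 10 in all, crops included, and the job is handed in when it is done.

Besides the shell and the picture viewer there is one more tool, called after "Emit:" by a JSON object that holds its "api" and its "payload". step_arm: Moves the arm, as the interface text tells. Shift numbers are shares of 0.75 m and turn numbers shares of 180 degrees, none past 1 either way. Its arguments: {"type":"object","properties":{"deltas":{"type":"array","items":{"type":"array","items":{"type":"number"}}},"grip_force":{"type":"number"}},"required":["deltas"]}

```bash
mkdir -p pics; ls; python3 - <<'E'
from rig import r
import cv2
for n in("top","side"):
    cv2.imwrite(f"pics/{n}0.png",r.get_image(n)[:,:,::-1]); c=r.get_calibration(n); print(n,c)
s=r.read_state();print(s)
E
```

```text
pics
top {'fx': 414.8905736751157, 'fy': 414.8905736751157, 'cx': 326.240244771392, 'cy': 194.41000358249474, 'k1': -0.024397343893338766, 'R': array([[-0.02532381, -0.99967677,  0.00224976],
       [-0.9950104 ,  0.02498822, -0.09659137],
       [ 0.09650393, -0.0046846 , -0.99532158]]), 't': array([ -90.6171047 ,  526.18894947, 1006.59907075])}
side {'fx': 474.30966931482425, 'fy': 474.30966931482425, 'cx': 324.2521874579562, 'cy': 191.49431017897513, 'k1': -0.11210455764368951, 'R': array([[ 0.92895094, -0.36934742,  0.02515223],
       [-0.19128113, -0.53704287, -0.82158169],
       [ 0.3169569 ,  0.75839794, -0.56953568]]), 't': array([-493.5657085 ,   93.39331122, 1169.41317321])}
{'time': 0.1, 'joint_positions': array([-1.23786589,  0.38416638,  0.01638354,  1.37108563, -0.00627573,
        1.38821037, -0.04650554]), 'qvel': array([-0.0017002 , -0.00026291, -0.00050851, -0.00109161, -0.00018575,
        0.00155218, -0.00086298]), 'joint_efforts': array([ 4.43898913e-03, -6.29124212e+01,  8.48670043e-01, -3.72764575e+01,
        1.68812735e-02,  1.03667483e-02, -2.23133213e-06]), 'eef_pos': array([240.78716948, 576.26335236, 241.35470225]), 'tool_rot': array([-3.13977369e+00,  5.53893644e-05,  2.74581646e+00]), 'contact_force': array([ 0.39850101, -0.08729919,  0.28612911]), 'ft_torque': array([-0.01147947,  0.02032396,  0.00956091]), 'finger_force': 0.0, 'width': 85.32956854847791}
```

View pics/top0.png

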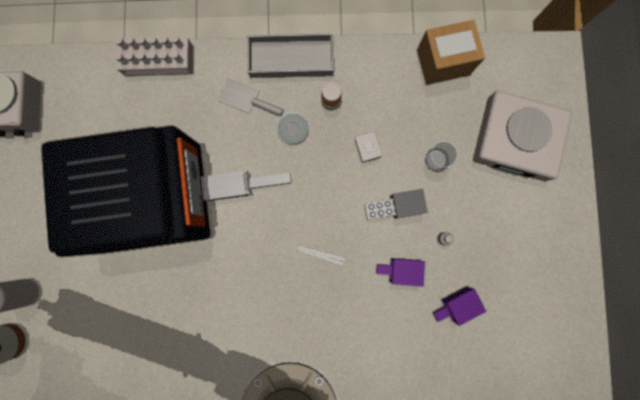

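View pics/side0.png

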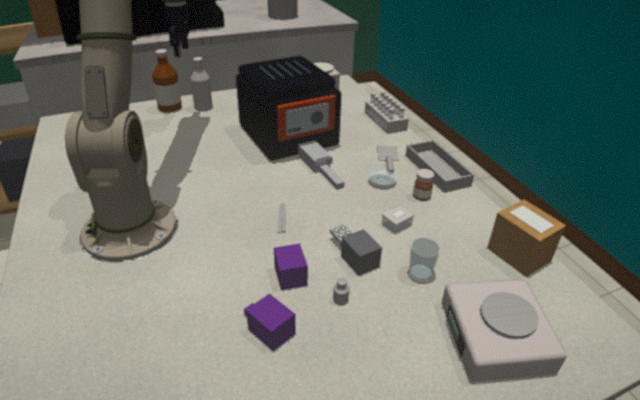

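The top view shows three sleeve-like boxes: a grey one at (410,203) with the pan-bearing nose at (380,209), and two purple look-alikes at (405,272) and (465,305). Grey with the carrier in it is the one meant. The port is at (228,186) and its apron ends at about (290,179). I'll confirm with an enlarged crop.

```bash
cat > h.py <<'E'
import numpy as np,cv2
from rig import r
def K(c): return np.array([[c['fx'],0,c['cx']],[0,c['fy'],c['cy']],[0,0,1.]]),np.array([c['k1'],0,0,0,0.])
def ray(n,p):
    c=r.get_calibration(n);k,d=K(c)
    u=cv2.undistortPoints(np.array([[p]],float),k,d)[0,0]
    return -c['R'].T@c['t'], c['R'].T@np.array([u[0],u[1],1])
def onz(n,p,z):
    o,v=ray(n,p); return o+v*(z-o[2])/v[2]
def proj(n,X):
    c=r.get_calibration(n);k,d=K(c)
    return cv2.projectPoints(np.array(X,float).reshape(-1,3),cv2.Rodrigues(c['R'])[0],c['t'],k,d)[0][:,0]
def tri(pt,ps):
    (a,u),(b,v)=ray('top',pt),ray('side',ps)
    s=np.linalg.lstsq(np.c_[u,-v],b-a,rcond=None)[0]; P,Q=a+s[0]*u,b+s[1]*v
    return (P+Q)/2,np.linalg.norm(P-Q)
E
python3 - <<'E'
from h import *
a=np.mean([r.get_image('top').astype(float) for _ in range(4)],0)
b=np.mean([r.get_image('side').astype(float) for _ in range(4)],0)
np.savez('avg0.npz',top=a,side=b)
t=a[:,:,::-1].astype('u1');s=b[:,:,::-1].astype('u1')
A=cv2.resize(t[160:225,195:295],None,fx=8,fy=8,interpolation=cv2.INTER_CUBIC)[:300]
def crop(im,x,y,w,h,f): return cv2.resize(im[y:y+h,x:x+w],None,fx=f,fy=f,interpolation=cv2.INTER_CUBIC)
o=np.zeros((600,800,3),'u1')
A=crop(t,190,165,110,40,7);o[:280,:770]=A
o[290:290+280,:490]=crop(t,360,185,70,40,7)
o[290:590,495:795]=crop(s,295,138,60,60,5)
cv2.imwrite('pics/crop1.png',o)
cv2.imwrite('pics/crop2.png',crop(s,320,215,70,60,8))
E
```

```text
(no output)
```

View pics/crop1.png

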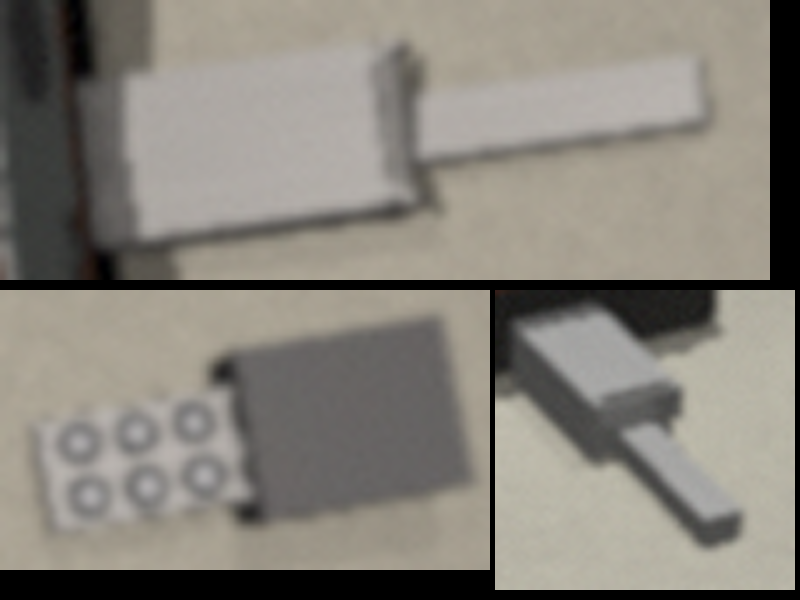

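View pics/crop2.png

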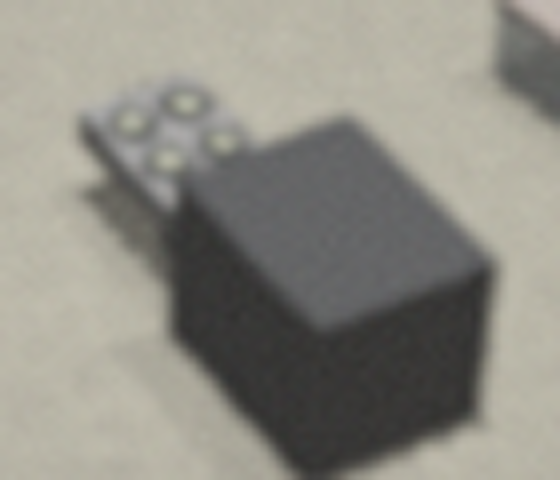

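The crops confirm the choice: grey sleeve roof with corners (394,195), (422,190), (427,213), (397,219) and an aluminium nose with 6 visible white pans at (365–393, 201–219). The port roof spans x 208–245, and the apron end is at about (290,178). Next I'll fit sub-pixel edges.

```bash
cat >> h.py <<'E'
def edge(n,img,p,q,z,w=2.0):
    """refine edge p-q by gradient peak across it, return two world points on plane z"""
    g=cv2.GaussianBlur(img.mean(2).astype(np.float32),(0,0),0.7)
    p,q=np.array(p,float),np.array(q,float);d=(q-p)/np.linalg.norm(q-p);m=np.array([-d[1],d[0]])
    N=40;S=np.arange(-w,w+.01,.1);a=np.linspace(.05,.95,N)
    P=(p+a[:,None]*(q-p))[:,None]+S[None,:,None]*m
    v=cv2.remap(g,P[...,0].astype(np.float32),P[...,1].astype(np.float32),cv2.INTER_CUBIC)
    G=np.abs(np.gradient(v,axis=1)); k=S[G.argmax(1)]
    pts=p+a[:,None]*(q-p)+k[:,None]*m
    ok=np.ones(N,bool)
    for _ in range(4):
        f=np.polyfit(a[ok],k[ok],1);e=k-np.polyval(f,a);ok=np.abs(e)<max(.15,1.5*np.std(e[ok]))
    A,B=p+np.polyval(f,0)*m,q+np.polyval(f,1)*m
    return onz(n,A,z)[:2],onz(n,B,z)[:2],round(float(np.std(e[ok])),2),int(ok.sum()),np.round([A,B],1).tolist()
def ang(a,b): return np.degrees(np.arctan2(*(b-a)[::-1]))
def isect(e,f):
    a,b=e[:2];c,d=f[:2];t=np.linalg.solve(np.c_[b-a,c-d],c-a);return a+t[0]*(b-a)
E
cat > m.py <<'E'
from h import *
Z=np.load('avg0.npz');T=Z['top']
f=lambda ox,oy:(lambda x,y:(ox+(x+.5)/7-.5,oy+(y+.5)/7-.5))
a=f(190,165);s=f(360,185)
L={'apU':(a(430,95),a(690,57),20),'apL':(a(430,157),a(700,122),20),'apE':(a(704,62),a(708,118),20),
'poU':(a(135,75),a(370,45),42),'poL':(a(150,238),a(395,207),42),
'slU':(s(250,60),s(430,28),60),'slL':(s(270,230),s(460,193),60),'slR':(s(445,40),s(470,188),60),'slF':(s(240,75),s(260,220),60),
'caN':(s(42,140),s(52,235),32),'caU':(s(50,133),s(205,107),32),'caL':(s(60,240),s(235,212),32)}
E={k:edge('top',T,*v) for k,v in L.items()}
for k,e in E.items(): print(k,np.round(e[0],1),np.round(e[1],1),'ang %.2f'%ang(e[0],e[1]),e[2:])
for i in('apU apE','apL apE','slU slR','slL slR','slU slF','slL slF','caN caU','caN caL'):
    x,y=i.split();print(i,np.round(isect(E[x],E[y]),1))
E
python3 m.py
```

```text
apU [571.5  84.2] [582.   -9.5] ang -83.63 (0.25, 35, [[250.9, 177.6], [288.1, 172.5]])
apL [549.   84.3] [559.  -12.6] ang -84.11 (0.1, 19, [[250.9, 186.5], [289.5, 181.6]])
apE [579.4 -11.7] [559.  -11.4] ang 179.15 (0.07, 37, [[289.0, 173.5], [289.0, 181.5]])
poU [577.2 184. ] [586.4 101.3] ang -83.67 (0.17, 21, [[208.8, 175.1], [242.4, 170.5]])
poL [519.6 178.7] [529.2  92.9] ang -83.58 (0.15, 24, [[211.0, 198.3], [245.9, 193.5]])
slU [ 520.6 -269.8] [ 529.2 -332.5] ang -82.18 (0.13, 21, [[395.2, 192.6], [421.0, 188.4]])
slL [ 458.6 -274.7] [ 470.1 -340.4] ang -80.04 (0.14, 21, [[398.3, 218.3], [425.4, 212.8]])
slR [ 524.5 -337.2] [ 473.5 -345.2] ang -171.05 (0.16, 20, [[423.0, 190.3], [427.3, 211.3]])
slF [ 513.7 -261.5] [ 463.9 -268. ] ang -172.55 (0.14, 26, [[391.9, 195.6], [395.4, 216.2]])
caN [ 495.4 -199.2] [ 462.1 -204.3] ang -171.37 (0.1, 20, [[365.2, 204.6], [367.7, 218.1]])
caU [ 495.5 -203.4] [ 505.3 -258.2] ang -79.83 (0.43, 25, [[366.9, 204.5], [388.9, 200.0]])
caL [ 463.1 -205. ] [ 467.3 -267.4] ang -86.13 (0.43, 22, [[368.0, 217.7], [393.2, 215.3]])
apU apE [582.2 -11.7]
apL apE [558.9 -11.4]
slU slR [ 529.8 -336.4]
slL slR [ 471.  -345.6]
slU slF [ 519.4 -260.7]
slL slF [ 457.5 -268.8]
caN caU [ 494.8 -199.3]
caN caL [ 463.  -204.1]
```

Emit:
{"api": "step_arm", "payload": {"deltas": [[1,0,0,0.0667,0],[1,0,0,0.0667,0],[1,0.0424,-0.0457,0,-0.0155],[1,0.0424,-0.0457,0,-0.0155],[1,0.0424,-0.0457,0,-0.0155]], "grip_force": 60}}

```text
time: 1.0
eef_pos: [337.2, 472.8, 342.8]
tool_rot: [3.141, -0.0, 2.599]
contact_force: [1.4, 0.2, -0.3]
width: 85.4
finger_force: 0.0
```

Emit:
{"api": "step_arm", "payload": {"deltas": [[1,0.0424,-0.0457,0,-0.0155],[1,0.0424,-0.0457,0,-0.0155],[1,0.0424,-0.0457,0,-0.0155],[1,0.0424,-0.0457,0,-0.0155],[1,0.0424,-0.0457,0,-0.0155]]}}

```text
time: 1.5
eef_pos: [496.3, 300.9, 342.7]
tool_rot: [3.141, -0.0, 2.354]
contact_force: [0.7, 0.6, -0.2]
width: 85.4
finger_force: 0.0
```

Emit:
{"api": "step_arm", "payload": {"deltas": [[1,0.0424,-0.0457,0,-0.0155],[1,0.0424,-0.0457,0,-0.0155],[1,0.0424,-0.0457,0,-0.0155],[1,-0.014,-0.0593,0,-0.0155],[1,-0.014,-0.0593,0,-0.0155]]}}

```text
time: 2.0
eef_pos: [570.1, 108.9, 340.6]
tool_rot: [-3.139, 0.0, 2.11]
contact_force: [0.6, -0.7, -0.2]
width: 85.7
finger_force: 0.0
```

Emit:
{"api": "step_arm", "payload": {"deltas": [[1,-0.0141,-0.0589,0,-0.0155],[1,-0.0141,-0.0589,0,-0.0155],[1,-0.0141,-0.0589,0,-0.0155],[1,-0.0141,-0.0589,0,-0.0155],[1,-0.0141,-0.0589,0,-0.0155]]}}

```text
time: 2.5
eef_pos: [516.1, -111.9, 342.6]
tool_rot: [3.141, -0.0, 1.867]
contact_force: [0.8, 0.3, -0.1]
width: 85.4
finger_force: 0.0
```

Emit:
{"api": "step_arm", "payload": {"deltas": [[1,-0.0141,-0.0589,0,-0.0155],[1,-0.0141,-0.0589,0,-0.0155],[1,-0.0141,-0.0589,0,-0.0155],[1,0,0,-0.065,0],[1,0,0,-0.065,0]]}}

```text
time: 3.0
eef_pos: [485.0, -245.3, 245.1]
tool_rot: [3.138, 0.002, 1.719]
contact_force: [1.0, 1.2, -0.2]
width: 85.6
finger_force: 0.0
```

Emit:
{"api": "step_arm", "payload": {"deltas": [[1,0,0,-0.065,0],[1,0,0,-0.065,0],[1,0,0,0,0]]}}

```text
time: 3.3
eef_pos: [481.3, -240.5, 141.5]
tool_rot: [-3.132, -0.005, 1.723]
contact_force: [-0.3, 0.5, 0.2]
width: 85.5
finger_force: 0.0
```

```bash
python3 - <<'E'
from h import *
s=r.get_image('side');t=r.get_image('top')
st=r.read_state();print(st['eef_pos'],st['tool_rot'])
c=lambda i,x,y,w,h:cv2.resize(i[y:y+h,x:x+w,::-1],(w*4,h*4),interpolation=cv2.INTER_CUBIC)
cv2.imwrite('pics/a.png',np.hstack([c(s,280,120,100,150),c(t,350,120,100,150)]))
E
```

```text
[ 485.14848214 -242.8415764   148.21187642] [-3.14067303e+00 -3.44876747e-05  1.72312509e+00]
```

View pics/a.png

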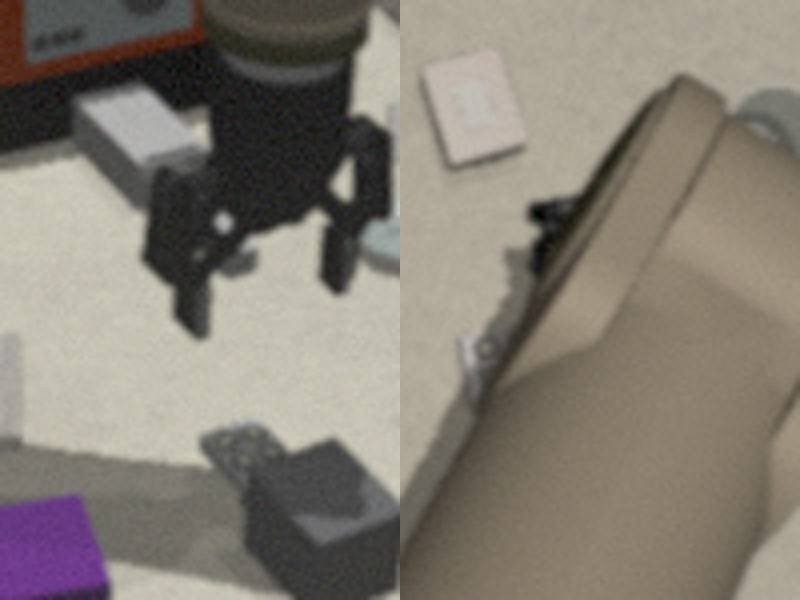

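The side crop shows the open fingers straddling the carrier nose (345,232), with clear space on both sides and the sleeve behind. Descending.

Emit:
{"api": "step_arm", "payload": {"deltas": [[1,0,0,-0.04,0],[1,0,0,-0.04,0],[1,0,0,-0.04,0],[1,0,0,-0.03,0],[1,0,0,0,0]]}}

```text
time: 3.9
eef_pos: [485.9, -242.5, 35.3]
tool_rot: [-3.142, -0.0, 1.724]
contact_force: [-0.2, 0.5, -0.0]
width: 85.6
finger_force: 0.0
```

Emit:
{"api": "step_arm", "payload": {"deltas": [[1,0,0,-0.014,0],[1,0,0,-0.012,0],[1,0,0,0,0],[1,0,0,0,0]]}}

```text
time: 4.3
eef_pos: [485.5, -242.9, 15.9]
tool_rot: [3.141, 0.0, 1.723]
contact_force: [0.3, 0.2, -0.2]
width: 85.0
finger_force: 0.0
```

Emit:
{"api": "step_arm", "payload": {"deltas": [[0.55,0,0,0,0],[0.55,0,0,0,0],[0.3,0,0,0,0],[0.3,0,0,0,0],[0.3,0,0,0,0]], "grip_force": 60}}

```text
time: 4.8
eef_pos: [485.6, -242.8, 15.9]
tool_rot: [3.141, 0.0, 1.723]
contact_force: [-1.1, 0.8, 6.4]
width: 39.2
finger_force: 60.4
```

Emit:
{"api": "step_arm", "payload": {"deltas": [[0,0,0,0,0],[0,0,0,0,0],[0,0,0,0,0]]}}

```text
time: 5.1
eef_pos: [485.6, -242.8, 15.9]
tool_rot: [3.141, 0.0, 1.723]
contact_force: [-1.0, 0.5, 5.6]
width: 38.9
finger_force: 60.4
```

Emit:
{"api": "step_arm", "payload": {"deltas": [[0,0,0,0.0013,0],[0,-0.0008,0.0053,0,0],[0,-0.0016,0.0106,0,0],[0,-0.0016,0.0106,0,0],[0,-0.0016,0.0106,0,0]]}}

```text
time: 5.6
eef_pos: [480.7, -213.7, 16.1]
tool_rot: [-3.141, -0.0, 1.724]
contact_force: [-1.0, -0.6, -2.2]
width: 39.3
finger_force: 60.3
```

Emit:
{"api": "step_arm", "payload": {"deltas": [[0,-0.0024,0.0158,0,0],[0,-0.0024,0.0158,0,0],[0,-0.0024,0.0158,0,0],[0,-0.0024,0.0158,0,0],[0,-0.0016,0.0106,0,0]]}}

```text
time: 6.1
eef_pos: [472.4, -157.9, 16.2]
tool_rot: [-3.141, -0.001, 1.724]
contact_force: [0.1, 0.3, -3.2]
width: 39.1
finger_force: 60.3
```

Emit:
{"api": "step_arm", "payload": {"deltas": [[0,-0.001,0.007,0,0],[0,0,0,0.01,0],[0,0,0,0.02,0],[0,0,0,0.025,0],[0,0,0,0.025,0]]}}

```text
time: 6.6
eef_pos: [471.6, -155.2, 77.4]
tool_rot: [-3.141, 0.001, 1.722]
contact_force: [1.1, -0.7, -2.8]
width: 38.6
finger_force: 60.5
```

```bash
python3 - <<'E'
from h import *
s=r.get_image('side');t=r.get_image('top')
st=r.read_state();print(st['eef_pos'],st['tool_rot'],st['contact_force'],st['ft_torque'])
c=lambda i,x,y,w,h:cv2.resize(i[y:y+h,x:x+w,::-1],(w*4,h*4),interpolation=cv2.INTER_CUBIC)
cv2.imwrite('pics/b.png',np.hstack([c(s,270,130,100,150),c(t,320,120,100,150)]))
E
```

```text
[ 473.55620754 -155.60872336   78.96492765] [3.13683049e+00 1.61040213e-03 1.72199898e+00] [ 1.06493031  0.11368462 -2.54727028] [-0.01920874  0.0104503  -0.0142748 ]
```

View pics/b.png

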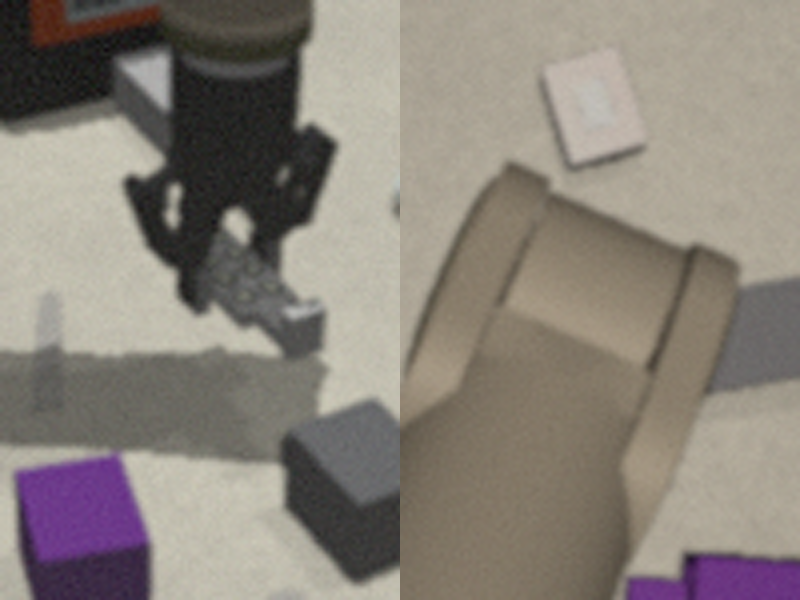

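The side crop shows the carrier held level below the fingers, its block at (345,208), clear of the sleeve. Moving over to the apron.

Emit:
{"api": "step_arm", "payload": {"deltas": [[0,0.01,0.0214,0,-0.002],[0,0.0208,0.0454,0,-0.0022],[0,0.0208,0.0454,0,-0.0022],[0,0.0208,0.0454,0,-0.0022],[0,0.0208,0.0454,0,-0.0022]]}}

```text
time: 7.2
eef_pos: [541.9, -1.1, 75.5]
tool_rot: [-3.141, 0.0, 1.688]
contact_force: [1.2, -1.0, -1.3]
width: 38.8
finger_force: 60.6
```

Emit:
{"api": "step_arm", "payload": {"deltas": [[0,0.0189,0.0425,0,-0.002],[0,0.01,0.0214,0,0],[0,0,0,0,0],[0,0,0,0,0],[0,0,0,0,0]]}}

```text
time: 7.7
eef_pos: [562.8, 43.7, 76.0]
tool_rot: [-3.141, 0.001, 1.68]
contact_force: [-0.8, -0.0, -2.8]
width: 38.8
finger_force: 60.6
```

```bash
python3 - <<'E'
from h import *
print(onz('side',(345,208),115), r.read_state()['eef_pos'],r.read_state()['tool_rot'])
s=r.get_image('side');t=r.get_image('top')
c=lambda i,x,y,w,h:cv2.resize(i[y:y+h,x:x+w,::-1],(w*4,h*4),interpolation=cv2.INTER_CUBIC)
cv2.imwrite('pics/c.png',np.hstack([c(s,265,90,100,150),c(t,220,110,100,150)]))
E
```

```text
[ 482.01011706 -243.21057075  115.        ] [562.8410536   43.70758735  75.95819619] [-3.14076021e+00  8.99992169e-04  1.68045471e+00]
```

View pics/c.png

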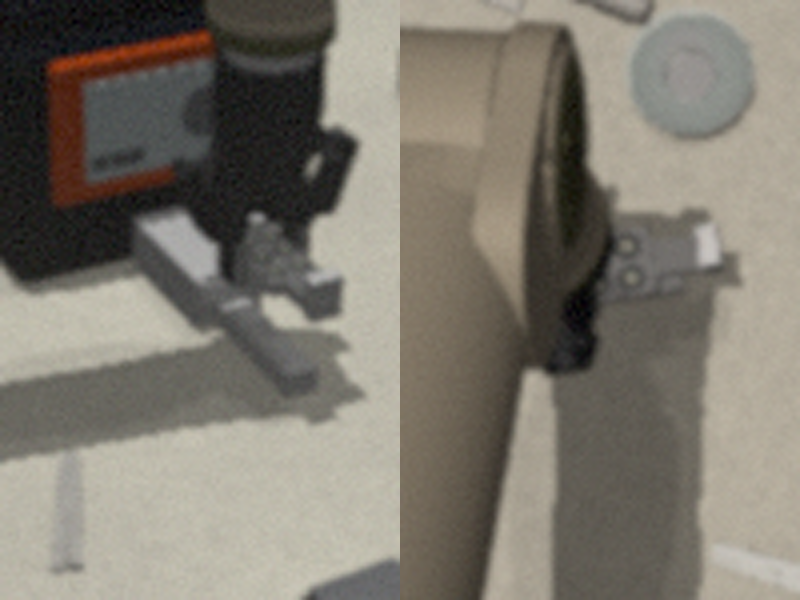

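```bash
python3 - <<'E'
from h import *
t=r.get_image('top').astype(int)
m=(t[150:195,285:310].min(2)>175).astype('u1')
n,l,s,c=cv2.connectedComponentsWithStats(m);i=1+s[1:,4].argmax()
p=c[i]+[285,150];print(s[i],p,onz('top',p,112))
rc=cv2.minAreaRect(np.argwhere(l==i)[:,::-1].astype(np.float32));print(rc)
print(r.read_state()['eef_pos'])
E
```

```text
[10 17  4  8 27] [296.44444444 170.62962963] [571.79943742 -36.58364819 112.        ]
((11.5, 20.5), (7.0, 3.0), 90.0)
[563.10956954  44.44625725  76.3139111 ]
```

Emit:
{"api": "step_arm", "payload": {"deltas": [[0,0.0013,0,-0.015,0],[0,0,0,-0.025,0],[0,0,0,-0.02,0],[0,0,0,-0.012,0],[0,0,0,0,0]]}}

```text
time: 8.35
eef_pos: [563.1, 45.7, 20.4]
tool_rot: [-3.138, 0.0, 1.683]
contact_force: [-0.3, 0.2, -2.6]
width: 39.0
finger_force: 60.6
```

Emit:
{"api": "step_arm", "payload": {"deltas": [[0,0,0,-0.003,0],[0,0,0,-0.0025,0],[0,0,0,0,0]]}}

```text
time: 8.65
eef_pos: [564.6, 46.0, 18.5]
tool_rot: [3.141, -0.0, 1.683]
contact_force: [-0.3, -0.3, -2.6]
width: 39.1
finger_force: 60.6
```

Emit:
{"api": "step_arm", "payload": {"deltas": [[0,0,0,-0.002,0],[0,0,0,-0.001,0],[0,0,0,0,0],[0,0,0,0,0]]}}

```text
time: 9.05
eef_pos: [564.4, 46.0, 16.0]
tool_rot: [3.141, -0.0, 1.683]
contact_force: [0.6, -0.5, -1.9]
width: 39.1
finger_force: 60.8
```

Emit:
{"api": "step_arm", "payload": {"deltas": [[0,0,0,-0.0008,0],[0,0,0,0,0],[0.55,0,0,0,0],[0.55,0,0,0,0],[1,0,0,0,0]]}}

```text
time: 9.55
eef_pos: [564.5, 45.9, 15.3]
tool_rot: [3.141, 0.0, 1.683]
contact_force: [-0.8, 0.1, -0.3]
width: 60.3
finger_force: 0.0
```

Emit:
{"api": "step_arm", "payload": {"deltas": [[1,0,0,0,0],[1,0,0,0,0],[1,0,0,0.04,0],[1,0,0,0.06,0],[1,0,0,0.06,0]]}}

```text
time: 10.05
eef_pos: [563.6, 45.7, 136.1]
tool_rot: [-3.14, 0.001, 1.683]
contact_force: [1.1, 1.2, 0.6]
width: 85.6
finger_force: 0.0
```

Emit:
{"api": "step_arm", "payload": {"deltas": [[1,0,-0.06,0,0],[1,0,-0.065,0,0],[1,0,-0.065,0,0],[1,0,-0.065,0,0],[1,0,-0.05,0,0]]}}

```text
time: 10.55
eef_pos: [563.6, -186.4, 135.6]
tool_rot: [3.141, 0.001, 1.681]
contact_force: [1.8, -0.0, -0.4]
width: 85.6
finger_force: 0.0
```

```bash
python3 - <<'E'
from h import *
t=np.mean([r.get_image('top').astype(float) for _ in range(3)],0);np.save('t1.npy',t)
print(r.read_state()['eef_pos'],r.read_state()['tool_rot'])
cv2.imwrite('pics/d.png',cv2.resize(t[160:205,230:310,::-1].astype('u1'),None,fx=10,fy=10,interpolation=cv2.INTER_CUBIC))
E
```

```text
[ 563.22969013 -186.98142253  135.42589239] [-3.14119415e+00  1.68768886e-03  1.67657283e+00]
```

View pics/d.png

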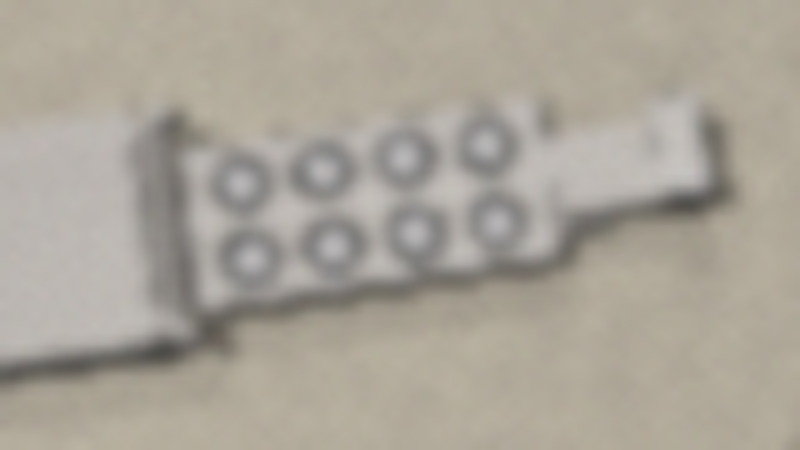

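The crop shows the carrier sitting on the apron with its nose at the port mouth (about 248,182), all eight pans in place and the block at (299,174). Measuring its line against the port's.

```bash
python3 - <<'E'
from h import *
t=np.load('t1.npy')
g=cv2.GaussianBlur(t.mean(2).astype(np.float32),(0,0),.6)
U=[(240,182),(323,169),(405,156),(487,144)];L=[(249,259),(333,246),(416,234),(497,221)]
big=cv2.resize(g[160:205,230:310],None,fx=10,fy=10,interpolation=cv2.INTER_CUBIC)
def ref(p):
    x,y=p;w=big[y-18:y+19,x-18:x+19];w=np.clip(w-np.percentile(w,60),0,None);Y,X=np.mgrid[-18:19,-18:19]
    return (230+(x+(w*X).sum()/w.sum()+.5)/10-.5,160+(y+(w*Y).sum()/w.sum()+.5)/10-.5)
W=np.array([[onz('top',ref(p),32)[:2] for p in R] for R in(U,L)])
mid=W.mean(0);d=mid[3]-mid[0];h=np.degrees(np.arctan2(-d[1],-d[0]))
c=mid.mean(0);print('pans',np.round(W,1).tolist(),'heading',[np.degrees(np.arctan2(*(-(w[3]-w[0]))[::-1])) for w in W],h,'center',c)
a=np.radians(96.35);u=np.array([np.cos(a),np.sin(a)]);n=np.array([-u[1],u[0]]);M=np.array([558,99.9])
print('port x,lat of pan centre',(c-M)@u,(c-M)@n)
# port roof mid line
e1=edge('top',t,(209,175.1),(242,170.6),42);e2=edge('top',t,(212,198.2),(244,193.8),42)
m0=(e1[0]+e2[0])/2;m1=(e1[1]+e2[1])/2
print('roof mids lat',(m0-M)@n,(m1-M)@n,e1[2:4],e2[2:4],ang(e1[1],e1[0]),ang(e2[1],e2[0]))
ch=np.radians(h);cu=np.array([np.cos(ch),np.sin(ch)])
o=c-20*cu;print('origin',o,'block',o-59*cu,'nose',o+65*cu, 'nose port',(o+65*cu-M)@u,(o+65*cu-M)@n,'block lat',(o-59*cu-M)@n)
E
```

```text
pans [[[568.8, 75.5], [571.6, 55.0], [574.5, 35.1], [577.3, 14.5]], [[549.8, 72.7], [552.4, 52.6], [555.5, 32.4], [557.1, 12.0]]] heading [np.float64(97.89913919279059), np.float64(96.89916985995458)] 97.40093795945127 center [563.37442037  43.74680979]
port x,lat of pan centre -56.40309987953552 0.8691889478573547
roof mids lat 0.6015415693881166 0.35505320559511805 (0.11, 21) (0.14, 24) 96.32065509581952 96.7377690147246
origin [565.95065699  23.91342871] block [573.550555   -34.59504546] nose [557.57788799  88.37191721] nose port -11.410669589414042 1.6945474085030405 block lat -0.579773683054091
```

Emit:
{"api": "step_arm", "payload": {"deltas": [[1,0.0031,0.05,0,0],[1,0.0031,0.0615,0,0],[1,0.0031,0.0615,0,0],[1,0.003,0.03,-0.02,0],[1,0,0,-0.03,0]]}}

```text
time: 11.2
eef_pos: [575.0, -22.7, 98.2]
tool_rot: [3.139, -0.003, 1.693]
contact_force: [-0.3, 0.4, -0.8]
width: 85.4
finger_force: 0.0
```

Emit:
{"api": "step_arm", "payload": {"deltas": [[1,0,0,0,0],[1,0,0,0,0],[1,0,0,0,0],[1,0,0,0,0]]}}

```text
time: 11.6
eef_pos: [574.2, -31.4, 98.9]
tool_rot: [3.14, 0.0, 1.682]
contact_force: [-0.1, 0.2, -0.3]
width: 85.7
finger_force: 0.0
```

Emit:
{"api": "step_arm", "payload": {"deltas": [[1,-0.0021,-0.0045,-0.02,0],[1,0,0,-0.03,0],[1,0,0,-0.02,0],[1,0,0,-0.01,0],[1,0,0,0,0]]}}

```text
time: 12.1
eef_pos: [571.4, -34.1, 37.0]
tool_rot: [-3.14, -0.0, 1.683]
contact_force: [0.7, 0.1, 0.4]
width: 85.3
finger_force: 0.0
```

Emit:
{"api": "step_arm", "payload": {"deltas": [[1,0,0,0,0],[1,0,0,0,0],[1,0,0,0,0]]}}

```text
time: 12.4
eef_pos: [572.5, -34.0, 38.6]
tool_rot: [3.14, -0.0, 1.683]
contact_force: [0.6, 0.1, 0.5]
width: 85.5
finger_force: 0.0
```

Emit:
{"api": "step_arm", "payload": {"deltas": [[1,0,0,-0.0035,0],[0.5,0,0,0,0],[0.4,0,0,0,0],[0.35,0,0,0,0],[0.3,0,0,0,0]], "grip_force": 30}}

```text
time: 12.9
eef_pos: [572.0, -34.0, 35.2]
tool_rot: [3.142, -0.0, 1.683]
contact_force: [2.2, -0.8, 0.8]
width: 28.0
finger_force: 0.1
```

Emit:
{"api": "step_arm", "payload": {"deltas": [[0.2,0,0,0,0],[0.1,0,0,0,0],[0.1,0,0,0,0],[0.1,0,0,0,0]]}}

```text
time: 13.3
eef_pos: [572.2, -34.0, 35.4]
tool_rot: [3.141, -0.0, 1.683]
contact_force: [0.9, 0.3, 2.5]
width: 23.6
finger_force: 33.2
```

Emit:
{"api": "step_arm", "payload": {"deltas": [[0,-0.0008,0.0066,0,0],[0,-0.0008,0.0066,0,0],[0,-0.0008,0.0066,0,0],[0,-0.0008,0.0066,0,0],[0,0,0,0,0]]}}

```text
time: 13.8
eef_pos: [569.7, -13.0, 35.3]
tool_rot: [3.141, -0.001, 1.684]
contact_force: [-0.0, -0.1, 4.4]
width: 23.2
finger_force: 33.5
```

Emit:
{"api": "step_arm", "payload": {"deltas": [[0,-0.0008,0.0066,0,0],[0,-0.0008,0.0066,0,0],[0,-0.0007,0.0066,0,0],[0,-0.0007,0.0066,0,0],[0,0,0,0,0]]}}

```text
time: 14.3
eef_pos: [567.4, 6.7, 35.3]
tool_rot: [3.141, -0.0, 1.684]
contact_force: [-0.7, -2.7, 5.7]
width: 23.3
finger_force: 33.6
```

Emit:
{"api": "step_arm", "payload": {"deltas": [[0,-0.0008,0.0066,0,0],[0,-0.0008,0.0066,0,0],[0,-0.0007,0.0066,0,0],[0,-0.0007,0.0066,0,0],[0,0,0,0,0]]}}

```text
time: 14.8
eef_pos: [565.1, 26.6, 35.3]
tool_rot: [3.141, -0.0, 1.684]
contact_force: [1.4, -2.7, 5.7]
width: 23.5
finger_force: 33.7
```

Going in cleanly with low forces.

Emit:
{"api": "step_arm", "payload": {"deltas": [[0,-0.0008,0.0066,0,0],[0,-0.0007,0.0066,0,0],[0,-0.0008,0.0066,0,0],[0,-0.0007,0.0066,0,0],[0,0,0,0,0]]}}

```text
time: 15.3
eef_pos: [562.9, 46.3, 35.3]
tool_rot: [3.141, -0.0, 1.684]
contact_force: [0.6, -2.3, 7.0]
width: 23.4
finger_force: 33.7
```

Emit:
{"api": "step_arm", "payload": {"deltas": [[0,-0.0008,0.0066,0,0],[0,-0.0007,0.0066,0,0],[0,-0.0004,0.004,0,0],[0,-0.0001,0.0013,0,0],[0,0,0,0,0]]}}

```text
time: 15.8
eef_pos: [561.6, 59.5, 35.3]
tool_rot: [3.141, 0.0, 1.683]
contact_force: [2.5, -4.3, 4.9]
width: 23.3
finger_force: 33.6
```

Emit:
{"api": "step_arm", "payload": {"deltas": [[0,-0.0003,0.0026,0,0],[0,-0.0002,0.0013,0,0],[0,-0.0001,0.0013,0,0],[0,0,0,0,0]]}}

```text
time: 16.2
eef_pos: [561.2, 63.0, 35.3]
tool_rot: [3.141, 0.0, 1.683]
contact_force: [2.1, -5.7, 5.3]
width: 23.4
finger_force: 33.6
```

Emit:
{"api": "step_arm", "payload": {"deltas": [[0,-0.0002,0.0013,0,0],[0,-0.0001,0.0013,0,0],[0,0,0,0,0]]}}

```text
time: 16.5
eef_pos: [561.0, 64.6, 35.3]
tool_rot: [3.141, 0.001, 1.682]
contact_force: [2.8, -5.6, 3.6]
width: 23.4
finger_force: 33.5
```

Emit:
{"api": "step_arm", "payload": {"deltas": [[0,-0.0001,0.0013,0,0],[0,-0.0002,0.0013,0,0],[0,0,0,0,0]]}}

```text
time: 16.8
eef_pos: [561.0, 64.6, 35.3]
tool_rot: [3.141, 0.003, 1.681]
contact_force: [3.6, -10.5, 3.2]
width: 23.4
finger_force: 33.4
```

Emit:
{"api": "step_arm", "payload": {"deltas": [[0,-0.0001,0.0013,0,0],[0,0,0,0,0],[0,0,0,0,0]]}}

```text
time: 17.1
eef_pos: [561.0, 64.6, 35.3]
tool_rot: [3.141, 0.004, 1.68]
contact_force: [3.0, -11.9, 3.5]
width: 23.2
finger_force: 33.4
```

Emit:
{"api": "step_arm", "payload": {"deltas": [[0,-0.0002,0.002,0,0],[0,0,0,0,0],[0,0,0,0,0]]}}

```text
time: 17.4
eef_pos: [561.0, 64.7, 35.3]
tool_rot: [3.141, 0.005, 1.679]
contact_force: [3.6, -16.8, 4.1]
width: 23.4
finger_force: 33.3
```

```bash
python3 - <<'E'
from h import *
t=r.get_image('top');s=r.get_image('side')
print(r.read_state()['eef_pos'],r.read_state()['contact_force'])
c=lambda i,x,y,w,h:cv2.resize(i[y:y+h,x:x+w,::-1],(w*6,h*6),interpolation=cv2.INTER_CUBIC)
cv2.imwrite('pics/e.png',np.hstack([c(s,290,135,66,70),c(t,220,145,66,70)]))
E
```

```text
[561.02742188  64.66799924  35.33900364] [  4.42155349 -16.55839711   3.50074293]
```

View pics/e.png

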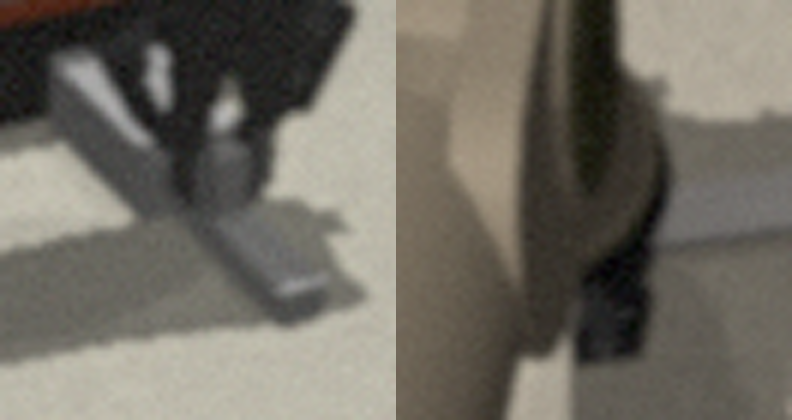

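The side crop shows the block between the fingers just outside the mouth, hard against something solid (force rises without motion). I'll release, back off and check for flush.

Emit:
{"api": "step_arm", "payload": {"deltas": [[0.4,0,0,0,0],[0.6,0,0,0,0],[0.8,0,0,0,0],[1,0,0,0,0],[1,0,0,0,0]]}}

```text
time: 18.0
eef_pos: [559.9, 70.1, 35.0]
tool_rot: [-3.141, -0.0, 1.684]
contact_force: [0.5, -1.0, -0.7]
width: 85.7
finger_force: 0.0
```

Emit:
{"api": "step_arm", "payload": {"deltas": [[1,0,-0.005,0.02,0],[1,0,0,0.05,0],[1,0,0,0.06,0],[1,0,-0.03,0.02,0],[1,0,-0.06,0,0]]}}

```text
time: 18.5
eef_pos: [562.6, 1.5, 152.0]
tool_rot: [3.135, -0.002, 1.69]
contact_force: [1.7, -1.1, -0.1]
width: 85.4
finger_force: 0.0
```

Emit:
{"api": "step_arm", "payload": {"deltas": [[1,0,-0.06,0,0],[1,0,-0.06,0,0],[1,0,-0.06,0,0],[1,0,-0.02,0,0],[1,0,0,0,0]]}}

```text
time: 19.0
eef_pos: [559.4, -156.1, 148.9]
tool_rot: [3.141, 0.002, 1.677]
contact_force: [0.0, 0.1, -0.0]
width: 85.3
finger_force: 0.0
```

```bash
python3 - <<'E'
from h import *
t=np.mean([r.get_image('top').astype(float) for _ in range(3)],0)
s=np.mean([r.get_image('side').astype(float) for _ in range(3)],0);np.savez('fin.npz',top=t,side=s)
c=lambda i,x,y,w,h:cv2.resize(i[y:y+h,x:x+w,::-1].astype('u1'),(w*8,h*8),interpolation=cv2.INTER_CUBIC)
cv2.imwrite('pics/f.png',np.hstack([c(s,300,138,48,60),c(t,240,150,48,60)]))
E
```

View pics/f.png

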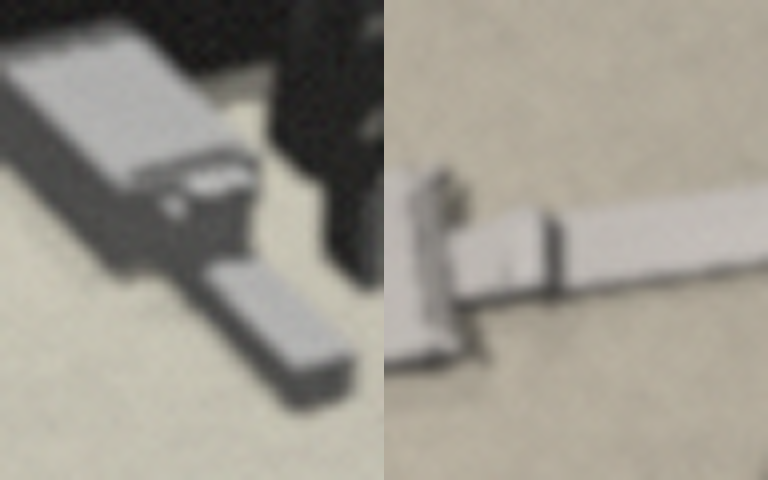

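The top view shows the wide part inside the port, the neck and block outside, and the block's tail edge at about (260,181). Checking its depth against the apron end.

```bash
python3 - <<'E'
from h import *
t=np.load('fin.npz')['top']
a=np.radians(96.45);u=np.array([np.cos(a),np.sin(a)])
f=lambda x,y:(240+(x-384+.5)/8-.5,150+(y+.5)/8-.5)
b=edge('top',t,f(543,218),f(546,285),52,1.2)
e=edge('top',t,(289,173.5),(289,181.5),20)
k=edge('top',t,f(562,222),f(566,285),20,1.0)
M=np.array([570.5,-11.5])+112*u
for n,x in(('block tail',b),('apron end',e),('blk shadow',k)): print(n,((x[0]+x[1])/2-M)@u,x[2:])
E
```

```text
block tail -40.705454958370794 (0.08, 33, [[259.0, 176.8], [259.1, 185.2]])
apron end -111.95691723240333 (0.06, 40, [[288.8, 173.5], [289.3, 181.5]])
blk shadow -43.35986190725095 (0.07, 36, [[261.9, 177.3], [262.0, 185.2]])
```

Depth agrees to within 1 mm of home. One gentle confirming push with shut fingers behind the block.

Emit:
{"api": "step_arm", "payload": {"deltas": [[0,0.0019,0.04,0,0],[0,0.0019,0.055,0,0],[0,0.0019,0.055,0,0],[0,0.0019,0.055,0,0],[0,0.0019,0.031,0,0]]}}

```text
time: 19.8
eef_pos: [566.9, 31.0, 147.5]
tool_rot: [-3.141, -0.002, 1.689]
contact_force: [0.6, 0.4, -0.5]
width: 12.2
finger_force: 0.0
```

Emit:
{"api": "step_arm", "payload": {"deltas": [[0,0,0,-0.04,0],[0,0,0,-0.05,0],[0,0,0,-0.04,0],[0,0,0,0,0],[0,0,0,0,0]]}}

```text
time: 20.3
eef_pos: [567.2, 25.7, 50.6]
tool_rot: [-3.141, 0.0, 1.684]
contact_force: [0.6, -0.4, 0.4]
width: 0.0
finger_force: 0.0
```

Emit:
{"api": "step_arm", "payload": {"deltas": [[0,0,0,-0.016,0],[0,-0.001,0.01,0,0],[0,-0.001,0.01,0,0],[0,-0.0005,0.005,0,0],[0,0,0,0,0]]}}

```text
time: 20.8
eef_pos: [565.7, 45.4, 38.6]
tool_rot: [3.141, -0.001, 1.685]
contact_force: [0.5, -0.1, -1.4]
width: 0.5
finger_force: 0.0
```

Emit:
{"api": "step_arm", "payload": {"deltas": [[0,-0.0002,0.002,0,0],[0,-0.0002,0.002,0,0],[0,0,0,0,0]]}}

```text
time: 21.1
eef_pos: [565.2, 46.8, 38.3]
tool_rot: [3.142, 0.0, 1.683]
contact_force: [-0.1, -0.4, 0.8]
width: 0.2
finger_force: 0.0
```

Emit:
{"api": "step_arm", "payload": {"deltas": [[0,-0.0002,0.002,0,0],[0,-0.0002,0.002,0,0],[0,0,0,0,0]]}}

```text
time: 21.4
eef_pos: [565.5, 47.2, 38.4]
tool_rot: [3.141, 0.003, 1.68]
contact_force: [1.8, -6.4, -1.1]
width: 0.2
finger_force: 3.5
```

Emit:
{"api": "step_arm", "payload": {"deltas": [[0,-0.0002,0.002,0,0],[0,0,0,0,0]]}}

```text
time: 21.6
eef_pos: [565.7, 47.3, 38.6]
tool_rot: [3.14, 0.004, 1.679]
contact_force: [3.1, -10.4, 0.1]
width: 0.4
finger_force: 5.2
```

Emit:
{"api": "step_arm", "payload": {"deltas": [[0,-0.0005,0.002,0,0],[0,-0.0005,0.0015,0,0],[0,0,0,0,0]]}}

```text
time: 21.9
eef_pos: [565.6, 47.4, 39.0]
tool_rot: [3.139, 0.007, 1.677]
contact_force: [4.9, -16.0, 1.3]
width: 0.1
finger_force: 8.3
```

Emit:
{"api": "step_arm", "payload": {"deltas": [[0,0,-0.01,0,0],[0,0,-0.03,0,0],[0,0,-0.01,0.05,0],[0,0,-0.01,0.06,0],[0,0,-0.05,0.03,0]]}}

```text
time: 22.4
eef_pos: [565.6, -24.1, 146.3]
tool_rot: [3.138, -0.003, 1.69]
contact_force: [0.7, 0.4, -0.4]
width: 0.2
finger_force: 0.0
```

Emit:
{"api": "step_arm", "payload": {"deltas": [[0,0,-0.06,0,0],[0,0,-0.06,0,0],[0,0,-0.04,0,0],[0,0,0,0,0],[0,0,0,0,0]]}}

```text
time: 22.9
eef_pos: [563.7, -148.8, 142.9]
tool_rot: [-3.141, -0.001, 1.681]
contact_force: [0.2, -0.2, -0.3]
width: -0.1
finger_force: 0.0
```

```bash
python3 - <<'E'
from h import *
t=np.mean([r.get_image('top').astype(float) for _ in range(3)],0)
a=np.radians(96.45);u=np.array([np.cos(a),np.sin(a)]);M=np.array([570.5,-11.5])+112*u
b=edge('top',t,(259,176.8),(259.1,185.2),52,1.2);print(((b[0]+b[1])/2-M)@u,b[2:])
# changes vs first picture (bystanders)
d=np.abs(t-np.load('fin.npz')['top']).max(2);
d0=(np.abs(t-np.load('avg0.npz')['top']).max(2)>40).astype('u1')
n,l,s,c=cv2.connectedComponentsWithStats(d0)
print([q[:5].tolist() for q in s[1:] if q[4]>8])
E
```

```text
-40.72011403496291 (0.07, 33, [[259.0, 176.8], [259.1, 185.2]])
[[330, 87, 74, 78, 1344], [327, 97, 15, 14, 129], [207, 130, 169, 244, 10123], [255, 177, 8, 10, 30], [248, 179, 2, 6, 11], [378, 199, 18, 16, 94], [369, 204, 5, 6, 20], [370, 212, 5, 6, 15], [292, 232, 5, 6, 14], [38, 289, 174, 89, 6524], [276, 366, 43, 22, 530], [239, 374, 54, 26, 852], [186, 378, 28, 22, 366], [319, 390, 10, 10, 61]]
```

Nothing moved under the 16 N push, so the carrier is against the stop. Handing in.

```bash
python3 -c "
from rig import r
print(r.sign_off())"
```

```text
the job is handed in; nothing more can be done
None
```

The carrier is in the analyser's port against its stop (it held still under a 16 N push; block tail within about 1 mm of home), released with the arm clear, and the job was handed in at about 23 s; I saw no bystander moved.

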